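# Send the red-capped samples down the gravity rail

## Robot

A 6-joint arm with a two-finger parallel gripper is mounted at the origin on a cart in front of the work surface, level with it; the furniture and walls round the work are solid. World frame = base frame: x ahead of the robot, y to its left, z up, the work surface at z = 0. Lengths are in m, angles in rad, forces in N, time in s.
With the tool pointing down it reaches from about 0.3 to 0.75 m from the base axis. Payload 8.5 kg.
Tool frame: the origin (TCP) lies at the very end of the fingers, on their centre line; the grasp point (between the pads) lies 19 mm behind it; z points along the fingers, x is the direction in which the jaws open and shut, and the axes are right-handed (so a half turn about z gives the same grasp; the last joint's range is limited). The gripper opens to 88 mm and grips with 3 to 60 N. Pads are 18 mm wide; open, the fingers measure 123 mm over their backs; the gripper's body (75 mm by 187 mm) begins 45 mm behind the grasp point.
Start: joints at [-1.358, 0.381, 1.297, -0, 1.464, -0.215], TCP at [0.228, -0.5, 0.239] pointing down, gripper open.
Joint ranges: [-3.11, 3.11], [-0.89, 2.33], [0.22, 2.48], [-1.42, 4.56], [0.17, 2.85], [-2.88, 2.88]. Speed limits (rad/s): [2.39, 2.39, 3.14, 3.14, 3.14, 3.14].

## Interface

Orientations are given as a rotation vector (axis times angle).
In Python, from station import ctrl, snapshot, camera_info, look_for gives the robot as it stands.
- The arm moves only by the tool step_arm, never from a script. Its argument "commands" is a list that holds one entry, the list of rows, each a list of 6 numbers: the shift along the tool's x, y, z in units of 0.5 m (1.0 is 0.5 m), then the turn, a rotation vector about the tool's x, y, z in units of 180 degrees (1.0 is 180 degrees). In form: [[[dx, dy, dz, wx, wy, wz], ...]]. A call has 1 to 12 rows; each row is the pose to reach, as a shift and turn from the pose measured when the call began, along the tool's axes at that moment, turning the shorter way round; what a row does not reach only later rows make up. A row lasts 1/8 s, in which the tool goes at most 62.5 mm and 10.7 degrees, less where a joint would pass 70% of its speed; a pose out of reach is approached as far as the arm can. A call with a number of a shift or a turn outside -1 to 1 is refused whole. A call with a gripper value outside its range is refused whole. "grip" is the gripper's target within -1 to 1 (fully open at 1, half-way at 0, shut at -1), set as the call begins (left out, the last holds). The fingers move at their own pace and stop on an object; the grip force is fixed at half the most. Time passes only in rows, so rows that repeat a pose let the fingers close. It gives the time, the measured TCP pose, the force and the opening at its end, in the units of the state.
- ctrl.get_state(): the state, without advancing time (a new reading comes with each control period).
- snapshot(name): name is "side" or "top" or "wrist"; returns (picture, depth): 384x512x3 uint8, blue, green, red; 384x512 float32, m along the optical axis (not along the pixel's ray), 0 where there is no reading.
- camera_info(name): a dict with "fx", "fy", "cx", "cy" (pixels), "cam_to_world" (4x4, takes a point from camera to world coordinates). Camera axes: x right, y down, z forward; pixel columns grow to the right and rows downward; lengths in m; the calibration is good to about 2 mm. A picture is of the moment at which its call begins: read the wrist's pose just before it. camera_info takes no time and is no camera call; for the wrist camera it gives the pose at the moment of the call.
- ctrl.finish_job(): hands the job in, once; it reports no verdict.
Trained networks look in the newest picture that a camera, given by its name, has taken for a name from the list of things; names that differ only in an ending like _2 or _b are one class to them, and where a whole thing is asked for, a point or a joint stands for the part that bears it (a point fixed in the world has none). Each returns a list of dicts, best first, with "p" (0 to 1); they miss things now and then, are a little off and sometimes report something else, mostly with a low value. They report only what shows in the picture. A call takes as long as a camera call.
- look_for(query, camera): "box" ([left, top, right, bottom] in pixels, round what is visible of it).
The state is a dict: "time": time; "joint_pos": joint angles; "joint_vel": joint speeds; "joint_efforts": joint torques, N m; "tool_pos": TCP position; "orientation": TCP orientation; "force": force on the tool from outside, world axes, zero at the start; "moment": the same for the moment, N m; "grip_width": opening from 0.0 (shut) to 1.0 (fully open).
Only numpy, scipy, OpenCV 4.12 (cv2) and the standard library are available. Lean on these libraries where they do the work, as an engineer would, in place of code of your own. Each camera call takes 0.05 s, during which the arm holds its last target.

## Task

Pick up the roller carrier that holds the two red-capped vials, set it gently astride the sloped rail at the green loading mark near the high end, and let go so that it rolls down by itself until it rests against the stop. Do not push or carry it down the rail, and leave the blue-capped and black-capped carriers where they stand.

Things in the scene. Friction and masses are not known exactly. Their poses are not given: they have to be found in the camera images.
- red_carrier_grip (a point): Carrier with 2 red-capped vials (to send): steel saddle 76 long (x), 70 wide, 124 high, about 0.22 kg, standing on its two flared cheeks. Point: in its white top tab, 104 above the feet; z up. Tab: 12 thick (y; pinch it along y), 26 long (x), 50 high, reaching 20 above the point. Vial caps end 33 below the point, out to 33 either side (y). Same either way round. All sizes in mm.
- blue_carrier_grip (a point): Same point of a like carrier with 2 blue-capped vials; it stays. Underneath, each carrier has a channel along x, open below and at both ends: 18 mm wide, flaring to about 38 at the feet. In it two free rollers, 18 mm diameter, 25 before and behind the middle, their undersides 54 mm below the point: they ride on the rail.
- black_carrier_grip (a point): Same point of a like carrier with 2 black-capped vials; it stays where it is.
- rail: Fixed sloped bar on edge, 8 mm thick. Origin: its top edge at the green mark, 115 mm above the worktop; x downhill along it (8 deg below level), y level across, z square to it. High end x=-85 mm; rubber stop face x=240. A carrier rides astride, its x along the bar (either way), point 54 mm above the top edge; let go it rolls by itself at 0.1 m/s to rest with its point at x=202.

How it is judged:
By the outcome, as a careful person would: the job done as asked, in the order asked, and still so for the second after the job is handed in, with the robot touching nothing.
It also fails if it takes over 38 s, if anything falls off the work surface, if the arm or the gripper's body presses on something with over 40 N, if the wrist force passes 120 N, or if a joint passes its speed limit or range.

## Working session

There is one attempt and no reset: what is moved stays moved. The work goes in short steps, Python scripts to look and compute and a tool call to move; the robot and the scene stay as the last step left them, time stands still between calls to the robot, and variables do not carry over. Pictures are saved under pics/ and viewed, and the job is handed in when it is done.

Besides the shell and the picture viewer there is one more tool, called after ">>>" as name(argument=value, ...), one argument or row to a line, values as JSON. step_arm: Moves the arm, as the interface text tells. Shifts and turns lie within -1 to 1; 1 stands for 0.5 m of shift or 180 degrees of turn. Its arguments: {"type":"object","properties":{"commands":{"type":"array","items":{"type":"array","items":{"type":"array","items":{"type":"number","minimum":-1,"maximum":1}}}},"grip":{"type":"number"}},"required":["commands"]}

```bash
ls; mkdir -p pics
cat > h.py <<'E'
import numpy as np,cv2
from station import ctrl,snapshot,camera_info,look_for
E
python3 - <<'E'
from h import *
for c in ["side","top"]:
    im,d=snapshot(c); cv2.imwrite(f"pics/{c}0.png",im); np.save(f"{c}0.npy",d)
    i=camera_info(c); print(c,i["fx"],i["cx"],i["cy"],np.round(i["cam_to_world"],3).tolist())
    for q in ["red_carrier_grip","blue_carrier_grip","black_carrier_grip","rail"]:
        print(q,[(np.round(r["box"]).tolist(),round(r["p"],2)) for r in look_for(q,c)[:3]])
print(ctrl.get_state())
E
```

```text
pics
side 409.178293689088 254.88104404791653 200.12832985594773 [[0.999, -0.029, 0.029, 0.486], [-0.037, -0.359, 0.933, -0.801], [-0.016, -0.933, -0.36, 0.451], [0.0, 0.0, 0.0, 1.0]]
red_carrier_grip [([210.0, 251.0, 244.0, 322.0], 0.68)]
blue_carrier_grip [([205.0, 211.0, 234.0, 272.0], 0.92)]
black_carrier_grip [([217.0, 185.0, 240.0, 233.0], 0.63)]
rail [([288.0, 178.0, 343.0, 275.0], 0.63)]
top 385.7299199223625 256.0190620407149 188.62428821427648 [[0.013, -0.986, 0.165, 0.404], [-1.0, -0.012, 0.011, 0.015], [-0.009, -0.165, -0.986, 0.984], [0.0, 0.0, 0.0, 1.0]]
red_carrier_grip [([325.0, 226.0, 358.0, 251.0], 0.69)]
blue_carrier_grip [([256.0, 227.0, 288.0, 256.0], 0.67)]
black_carrier_grip [([186.0, 224.0, 221.0, 250.0], 0.79)]
rail [([184.0, 140.0, 326.0, 174.0], 0.71)]
{'time': 0.5, 'joint_pos': array([-1.35832900e+00,  3.80656878e-01,  1.29743175e+00, -3.46050456e-05,
        1.46363605e+00, -2.15298055e-01]), 'joint_vel': array([-1.74654680e-03, -7.70344036e-04, -1.14095939e-03,  1.66939272e-05,
       -5.90532060e-04, -9.33897514e-05]), 'joint_efforts': array([-1.82604890e-03, -4.37514532e+01, -2.24607790e+01,  7.13330205e-02,
        3.16418975e-02, -2.02265255e-05]), 'tool_pos': array([ 0.2281446 , -0.50041191,  0.23870712]), 'orientation': array([-2.64228264e+00,  1.69926809e+00,  1.84699890e-04]), 'force': array([-0.05620195,  0.48824212, -0.38995511]), 'moment': array([ 0.00889452, -0.02149531,  0.02657838]), 'grip_width': 0.9984410141172297}
```

View pics/side0.png

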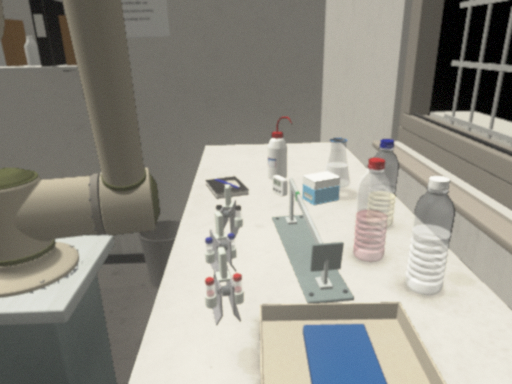

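View pics/top0.png

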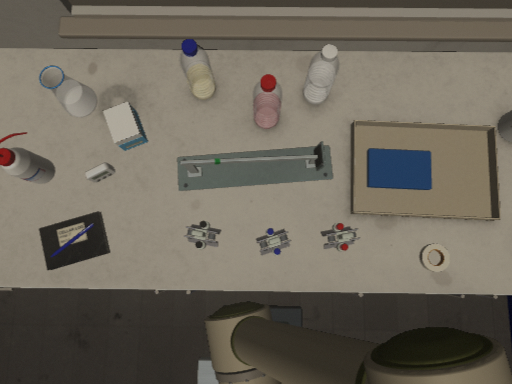

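Run:
```python
import cv2
im=cv2.imread("pics/top0.png"); 
a=cv2.resize(im[120:270,160:380],None,fx=3.6,fy=3.6,interpolation=2); cv2.imwrite("pics/top0z.png",a)
im=cv2.imread("pics/side0.png"); 
a=cv2.resize(im[150:340,180:400],None,fx=3.1,fy=3.1,interpolation=2); cv2.imwrite("pics/side0z.png",a)
```

```text
(no output)
```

View pics/top0z.png

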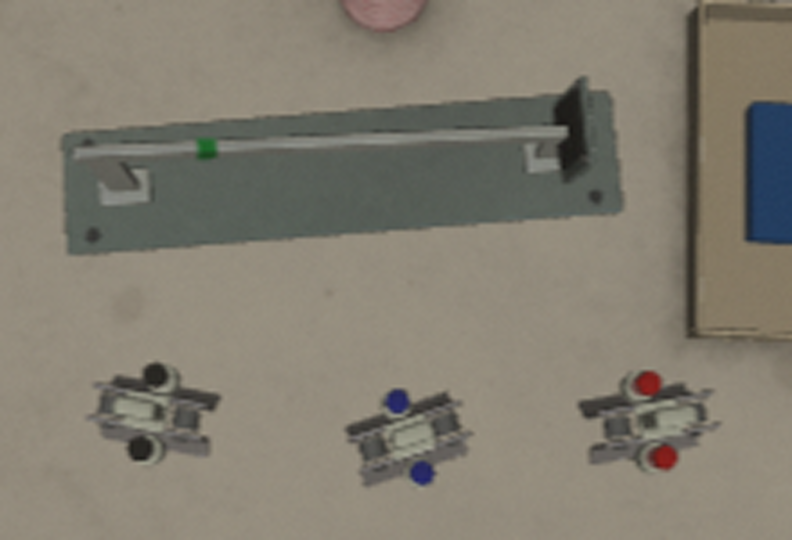

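View pics/side0z.png

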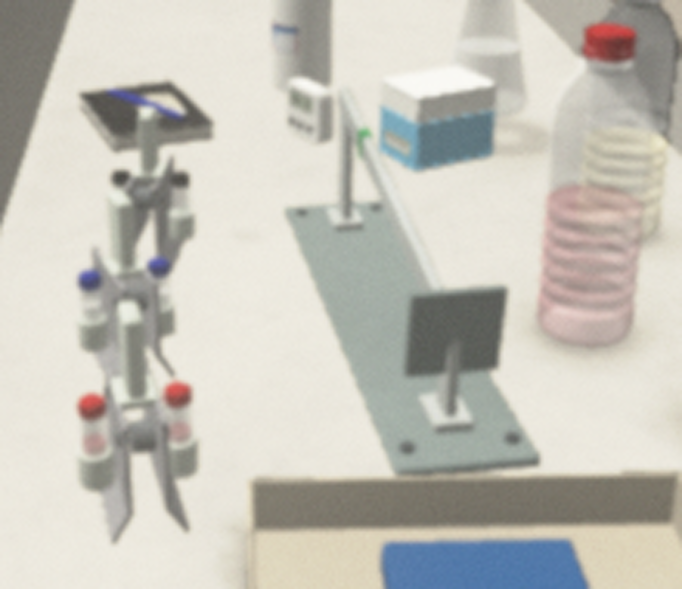

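Top view: red caps at about (340,226) and (344,247), rail from (180,162) to (318,156), green mark at (217,161). Next I compute positions from the depth point clouds.

```bash
cat >> h.py <<'E'
def cloud(c,im,d,info=None):
    i=info or camera_info(c); v,u=np.mgrid[:384,:512]
    P=np.stack([(u-i["cx"])/i["fx"]*d,(v-i["cy"])/i["fy"]*d,d],-1)
    T=np.array(i["cam_to_world"]); W=P@T[:3,:3].T+T[:3,3]; W[d<=0]=np.nan
    return W
def proj(c,p,info=None):
    i=info or camera_info(c);T=np.linalg.inv(np.array(i["cam_to_world"])); q=T[:3,:3]@np.array(p)+T[:3,3]
    return i["cx"]+i["fx"]*q[0]/q[2], i["cy"]+i["fy"]*q[1]/q[2]
E
python3 - <<'E'
from h import *
for c,bx in [("top",(320,220,362,258)),("side",(200,240,250,325))]:
    im=cv2.imread(f"pics/{c}0.png");d=np.load(f"{c}0.npy");W=cloud(c,im,d)
    m=np.zeros(d.shape,bool);m[bx[1]:bx[3],bx[0]:bx[2]]=1
    z=W[...,2]; hsv=cv2.cvtColor(im,cv2.COLOR_BGR2HSV)
    k=m&(z>.09)&(z<.15); P=W[k]; print(c,"tab",k.sum(),np.nanmean(P,0),P.min(0),P.max(0)); print(np.round(np.sort(P[:,2])[-15:],3))
    if len(P)>5:
        C=P[:,:2]-P[:,:2].mean(0); w,V=np.linalg.eigh(C.T@C); print("axis deg",np.degrees(np.arctan2(V[1,1],V[0,1])),np.sqrt(w/len(P)))
    r=((hsv[...,0]<8)|(hsv[...,0]>172))&(hsv[...,1]>130)&m
    n,l,s,ce=cv2.connectedComponentsWithStats(r.astype('uint8'))
    for j in range(1,n):
        if s[j,4]>5: print("cap",ce[j],s[j,4],np.nanmedian(W[l==j],0))
    g=(hsv[...,0]>45)&(hsv[...,0]<75)&(hsv[...,1]>120); vv,uu=np.where(g); print("green",uu.mean(),vv.mean(),g.sum(),np.nanmedian(W[g],0),np.nanmin(W[g],0),np.nanmax(W[g],0))
    # rail
    mk=np.zeros(d.shape,bool)
    if c=="top": mk[145:175,178:318]=1
    else: mk[180:280,285:322]=1
    k=mk&(z>.055)&(z<.135);P=W[k];print("rail",k.sum())
    if k.sum()>10:
        A=np.c_[np.ones(len(P)),P[:,1]]
        for t in range(5):
            cx=np.linalg.lstsq(A,P[:,0],rcond=None)[0]; e=P[:,0]-A@cx; kk=abs(e)<.008; P=P[kk];A=A[kk]
        print("x=",cx,"z=",np.linalg.lstsq(A,P[:,2],rcond=None)[0], P[:,1].min(),P[:,1].max(),len(P))
E
```

```text
top tab 76 [ 0.44515257 -0.17792159  0.11952331] [ 0.43787368 -0.19266006  0.0901842 ] [ 0.45244216 -0.16756729  0.12622908]
[0.124 0.124 0.125 0.125 0.125 0.125 0.125 0.125 0.125 0.125 0.126 0.126
 0.126 0.126 0.126]
axis deg 100.49731309012672 [0.00344661 0.00793918]
cap [339.6969697  226.09090909] 33 [ 0.46917772 -0.17417798  0.07006661]
cap [344.22857143 246.57142857] 35 [ 0.42036422 -0.18279479  0.07139691]
green 216.8095238095238 161.0 21 [0.61270099 0.11563589 0.1136134 ] [0.61020001 0.11090583 0.10013896] [0.61762234 0.12139655 0.11718027]
rail 777
x= [ 0.62409296 -0.09187815] z= [0.09363578 0.1048484 ] -0.12229826845007763 0.19911797409372772 737
side tab 187 [ 0.44683331 -0.18950797  0.10989527] [ 0.43875428 -0.19652286  0.09025374] [ 0.45387316 -0.16843709  0.1243561 ]
[0.123 0.123 0.123 0.124 0.124 0.124 0.124 0.124 0.124 0.124 0.124 0.124
 0.124 0.124 0.124]
axis deg 109.94077738990151 [0.00357774 0.00660513]
cap [236.41176471 275.58823529] 17 [ 0.46957944 -0.17877149  0.07033473]
cap [208.94736842 279.42105263] 19 [ 0.42273413 -0.18714026  0.07022863]
green 471.8515205724508 58.50268336314848 559 [nan nan nan] [nan nan nan] [nan nan nan]
rail 879
x= [0.6244053  0.07757704] z= [0.09302346 0.09237626] -0.13990984656553218 0.057052146129448644 289<stdin>:13: RuntimeWarning: All-NaN slice encountered
```

```bash
cat >> h.py <<'E'
from scipy.spatial.transform import Rotation as R
def Rtool(yaw,up=None,pitch=0):
    # tool x along yaw (deg, world), z down; pitch: rotate about tool x
    y=np.radians(yaw); x=np.array([np.cos(y),np.sin(y),0]); z=np.array([0,0,-1.]); M=np.c_[x,np.cross(z,x),z]
    return R.from_matrix(M)*R.from_euler('x',pitch,degrees=True)
def row(pos,Rt,st=None):
    s=st or ctrl.get_state(); R0=R.from_rotvec(s["orientation"])
    return np.round(np.r_[R0.inv().apply(np.array(pos)-s["tool_pos"])/.5,(R0.inv()*Rt).as_rotvec()/np.pi],4).tolist()
E
python3 - <<'E'
from h import *
c="top";im=cv2.imread("pics/top0.png");d=np.load("top0.npy");W=cloud(c,im,d)
P=W[145:175,178:318].reshape(-1,3)
g=np.array([.6127,.1156])
u=np.array([.0915,-.9958])
for t in range(4):
    s=(P[:,:2]-g)@u; k=abs(P[:,2]-(.115-.1405*s))<.006; Q=P[k]
    A=np.c_[np.ones(len(Q)),Q[:,1]-.1156]; cx=np.linalg.lstsq(A,Q[:,0],rcond=None)[0]; u=np.array([-cx[1],-1]);u/=np.linalg.norm(u)
    print(k.sum(),cx,np.linalg.lstsq(A,Q[:,2],rcond=None)[0],Q[:,1].min(),Q[:,1].max(), np.degrees(np.arctan2(u[1],u[0])), np.std(Q[:,0]-A@cx))
for c in ["top","side"]:
    im=cv2.imread(f"pics/{c}0.png");W=cloud(c,im,np.load(f"{c}0.npy"))
    k=(W[...,2]>.14)&(W[...,0]>.4)&(W[...,0]<.85)&(abs(W[...,1])<.35)
    Q=W[k]; 
    for y0 in np.arange(-.35,.35,.05):
        q=Q[(Q[:,1]>=y0)&(Q[:,1]<y0+.05)]
        if len(q): print(c,round(y0,2),len(q),q.min(0).round(3),q.max(0).round(3))
print(row((.445,-.1785,.20),Rtool(10)), camera_info("wrist")["cam_to_world"], ctrl.get_state()["time"])
E
```

```text
513 [ 0.61446533 -0.09446715] [0.11396888 0.14100205] -0.12193276943806233 0.19721473564290065 -84.60344589306995 0.003002015000303346
513 [ 0.61446533 -0.09446715] [0.11396888 0.14100205] -0.12193276943806233 0.19721473564290065 -84.60344589306995 0.003002015000303346
513 [ 0.61446533 -0.09446715] [0.11396888 0.14100205] -0.12193276943806233 0.19721473564290065 -84.60344589306995 0.003002015000303346
513 [ 0.61446533 -0.09446715] [0.11396888 0.14100205] -0.12193276943806233 0.19721473564290065 -84.60344589306995 0.003002015000303346
top -0.2 68 [ 0.805 -0.161  0.141] [ 0.842 -0.15   0.189]
top -0.15 786 [ 0.794 -0.15   0.14 ] [ 0.848 -0.1    0.226]
top -0.1 42 [ 0.813 -0.1    0.141] [ 0.839 -0.096  0.173]
top -0.05 409 [ 0.725 -0.033  0.141] [ 0.782 -0.     0.226]
top -0.0 435 [0.724 0.    0.141] [0.78  0.034 0.226]
top 0.1 159 [0.813 0.136 0.14 ] [0.85  0.15  0.191]
top 0.15 684 [0.805 0.15  0.14 ] [0.85  0.2   0.227]
top 0.2 2 [0.828 0.202 0.161] [0.838 0.202 0.171]
side -0.2 712 [ 0.802 -0.166  0.14 ] [ 0.85  -0.15   0.194]
side -0.15 885 [ 0.795 -0.15   0.14 ] [ 0.85  -0.112  0.224]
side -0.05 1091 [ 0.725 -0.037  0.14 ] [ 0.791 -0.     0.224]
side -0.0 59 [0.725 0.    0.141] [0.774 0.014 0.224]
side 0.1 186 [0.825 0.133 0.14 ] [0.85  0.15  0.216]
side 0.15 252 [0.811 0.15  0.181] [0.85  0.186 0.225]
[-0.4059, -0.6617, 0.0775, -0.0, 0.0, -0.4194] [[ 0.41493661 -0.86229097 -0.29031344  0.30338006]
 [-0.90984959 -0.39365155 -0.1311952  -0.46684979]
 [-0.0011539   0.31857925 -0.94789553  0.38488296]
 [ 0.          0.          0.          1.        ]] 0.5
```

>>> step_arm(
  commands=[
    [[-0.406,-0.662,0.0775,0,0,-0.4194],[-0.406,-0.662,0.0775,0,0,-0.4194],[-0.406,-0.662,0.0775,0,0,-0.4194],[-0.406,-0.662,0.0775,0,0,-0.4194],[-0.406,-0.662,0.0775,0,0,-0.4194],[-0.406,-0.662,0.0775,0,0,-0.4194],[-0.406,-0.662,0.0775,0,0,-0.4194],[-0.406,-0.662,0.0775,0,0,-0.4194],[-0.406,-0.662,0.0775,0,0,-0.4194],[-0.406,-0.662,0.0775,0,0,-0.4194]],
  ],
  grip=1,
)

```text
time: 1.75
tool_pos: [0.4447, -0.1793, 0.2001]
orientation: [3.13, 0.268, 0.0]
force: [0.7, -0.6, 0.0]
grip_width: 1.001
```

Run:
```python
from h import *
s=ctrl.get_state(); i=camera_info("wrist"); im,d=snapshot("wrist"); cv2.imwrite("pics/w1.png",im); np.save("w1.npy",d); np.save("w1i.npy",np.array(i["cam_to_world"]))
print(s["time"],s["tool_pos"],R.from_rotvec(s["orientation"]).as_matrix().round(3).tolist(), look_for("red_carrier_grip","wrist"))
W=cloud("wrist",im,d,i)
for (u,v) in [proj("wrist",(.445,-.1785,.124),i)]: print(u,v)
print(row((.445,-.1785,.085),Rtool(10)))
k=(W[...,2]>.112)&(W[...,2]<.135)&(abs(W[...,0]-.445)<.05)&(abs(W[...,1]+.1785)<.05)
P=W[k];print(k.sum(),P.mean(0),P.min(0),P.max(0),np.median(P[:,2]))
if k.sum()>20:
  print(cv2.minAreaRect((P[:,:2]*1000).astype('float32')))
```

```text
1.75 [ 0.44473791 -0.17929995  0.20008995] [[0.985, 0.17, 0.0], [0.17, -0.985, -0.0], [0.0, 0.0, -1.0]] [{'box': [216.3, 134.1, 292.7, 226.4], 'p': 0.97}]
254.08874420177398 204.2116251814905
[0.0006, -0.0011, 0.2301, 0.0, -0.0, -0.0008]
588 [ 0.44488587 -0.17945478  0.12290872] [ 0.43772357 -0.19405119  0.1120381 ] [ 0.4528838  -0.16787322  0.12571507] 0.12368654801758061
((445.3826599121094, -181.0552215576172), (11.938420295715332, 25.854888916015625), 9.843555450439453)
```

View pics/w1.png

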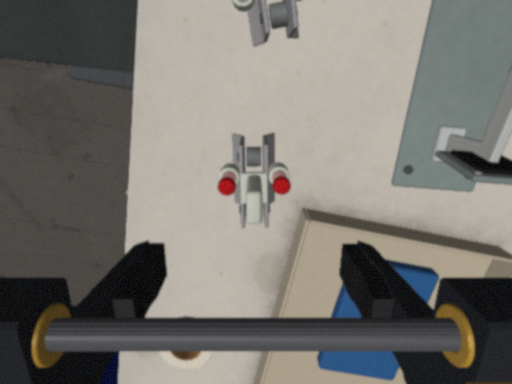

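The wrist view shows the red tab top at about (254,200), yaw 9.8°, height 0.124. This agrees with the top view, so I descend and grip.

>>> step_arm(
  commands=[
    [[0.0006,0,0.08,0,0,0],[0.0006,0,0.16,0,0,0],[0.0006,0,0.21,0,0,0],[0.0006,0,0.23,0,0,0],[0.0006,0,0.23,0,0,0]],
  ],
)

```text
time: 2.48
tool_pos: [0.4451, -0.1793, 0.0851]
orientation: [-3.13, -0.269, 0.0]
force: [-0.1, 0.5, 0.2]
grip_width: 0.998
```

>>> step_arm(
  commands=[
    [[0,0,0,0,0,0],[0,0,0,0,0,0],[0,0,0,0,0,0],[0,0,0,0,0,0],[0,0,0,0,0,0],[0,0,0,0,0,0],[0,0,0,0,0,0],[0,0,0,0,0,0]],
  ],
  grip=-1,
)

```text
time: 3.48
tool_pos: [0.4452, -0.1793, 0.0851]
orientation: [-3.13, -0.269, 0.0]
force: [-0.9, -0.0, -1.8]
grip_width: 0.136
```

Run:
```python
from h import *
s=ctrl.get_state();print(s["time"],s["tool_pos"],s["grip_width"],s["force"])
im,d=snapshot("side");cv2.imwrite("pics/s1.png",cv2.resize(im[150:340,150:370],None,fx=3,fy=3))
```

```text
3.475 [ 0.44515298 -0.17933091  0.08513638] 0.13570964874361038 [-0.86155876 -0.04004145 -1.77601598]
```

View pics/s1.png

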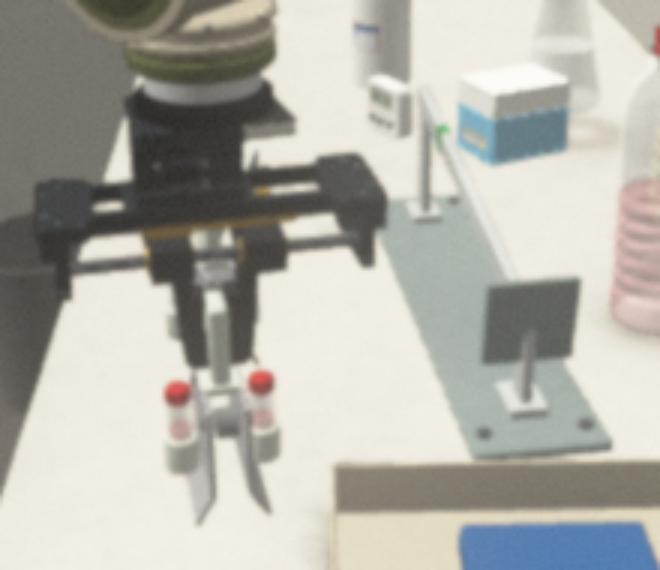

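The grip holds the 12 mm tab. Now I compute the lift and transit.

```bash
cat >> h.py <<'E'
M=np.array([.6135,.1157,.1147]); hd=np.radians(-84.6); a=np.radians(8)
uh=np.array([np.cos(hd),np.sin(hd),0]); U=uh*np.cos(a)-np.array([0,0,np.sin(a)]); N=uh*np.sin(a)+np.array([0,0,np.cos(a)])
RT=Rtool(np.degrees(hd)+90,pitch=8)
def tcp(h,dx=0,M=M): return M+U*dx+N*.035+np.array([0,0,h])
E
python3 - <<'E'
from h import *
print(RT.as_matrix().round(3),N,tcp(0))
print(row(tcp(.10),RT),row(tcp(.0),RT))
E
```

```text
[[ 0.996  0.093 -0.013]
 [ 0.094 -0.986  0.139]
 [ 0.    -0.139 -0.99 ]] [ 0.01309735 -0.13855545  0.99026807] [0.61395841 0.11085056 0.14935938]
[0.4317, -0.5143, -0.3285, 0.0444, 0.0018, 0.0245] [0.4317, -0.5143, -0.1285, 0.0444, 0.0018, 0.0245]
```

>>> step_arm(
  commands=[
    [[0,0,-0.05,0,0,0],[0,0,-0.13,0,0,0],[0,0,-0.22,0,0,0],[0.03,-0.035,-0.3,0.003,0,0.002],[0.09,-0.105,-0.328,0.01,0,0.006],[0.16,-0.19,-0.328,0.018,0.001,0.01],[0.23,-0.275,-0.328,0.026,0.001,0.014],[0.3,-0.36,-0.328,0.034,0.001,0.018],[0.36,-0.43,-0.328,0.04,0.002,0.022],[0.405,-0.483,-0.328,0.0444,0.0018,0.0245],[0.425,-0.507,-0.328,0.0444,0.0018,0.0245],[0.432,-0.514,-0.3285,0.0444,0.0018,0.0245]],
  ],
)

```text
time: 5.03
tool_pos: [0.614, 0.1108, 0.2489]
orientation: [-2.999, -0.142, 0.011]
force: [-0.3, -0.1, -2.3]
grip_width: 0.132
```

Run:
```python
from h import *
s=ctrl.get_state(); print(s["time"],s["tool_pos"],s["grip_width"],s["force"],tcp(.1),(R.from_rotvec(s["orientation"]).inv()*RT).as_rotvec())
for c in ["wrist","side","top"]:
    i=camera_info(c); im,d=snapshot(c);cv2.imwrite(f"pics/{c}2.png",im);np.save(f"{c}2.npy",d);np.save(f"{c}2i.npy",i["cam_to_world"])
    print(c,[proj(c,p,i) for p in [M-U*.085,M,M+U*.1,M+U*.235]])
```

```text
5.025 [0.61404844 0.11083202 0.24890211] 0.13176396643814048 [-0.33799591 -0.08400827 -2.33174701] [0.61395841 0.11085056 0.24935938] [0.00028531 0.00111081 0.00045565]
wrist [(np.float64(253.51927324187574), np.float64(99.59371269208476)), (np.float64(253.39575192462806), np.float64(197.33596637799013)), (np.float64(253.27652668323532), np.float64(291.67874096651093)), (np.float64(253.14803196804755), np.float64(393.3564378130317))]
side [(np.float64(289.0151874337792), np.float64(176.9694971351072)), (np.float64(296.264184868263), np.float64(192.3016780842504)), (np.float64(306.32282014548724), np.float64(213.57645677822575)), (np.float64(323.4637938401356), np.float64(249.8309199237999))]
top [(np.float64(179.52162131322225), np.float64(162.3191630923292)), (np.float64(216.8391185607363), np.float64(160.56828081827408)), (np.float64(259.4713712900179), np.float64(158.56803800692867)), (np.float64(314.9526940362264), np.float64(155.96493566345777))]
```

View pics/wrist2.png

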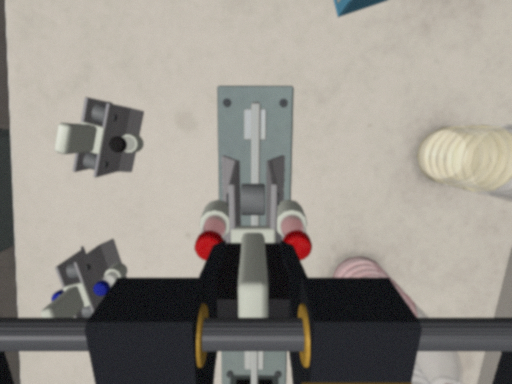

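View pics/side2.png

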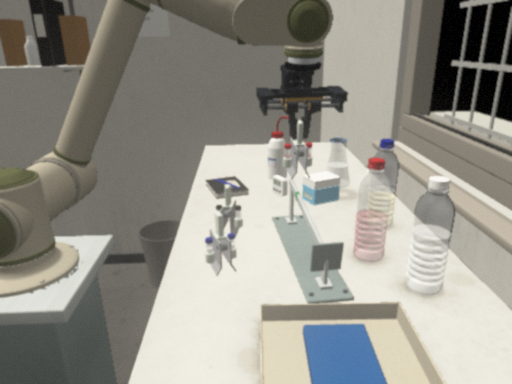

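View pics/top2.png

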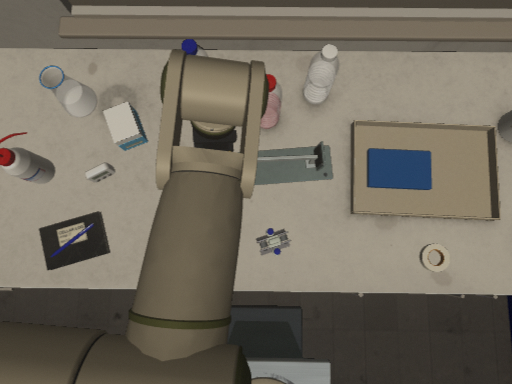

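The wrist view shows the rail's upper end at (254,103) running down under the carrier, in line with the carrier's tab and rollers. I refine the lateral position with the rail's pixels.

Run:
```python
from h import *
im=cv2.imread("pics/wrist2.png");d=np.load("wrist2.npy");i=camera_info("wrist");i["cam_to_world"]=np.load("wrist2i.npy")
W=cloud("wrist",im,d,i)
rel=(W-M)
x=rel@U; n=rel@N; y=rel@np.cross(N,U)
for r in list(range(100,180,8))+list(range(350,380,6)):
    k=np.where((abs(n[r,225:285])<.012)&(abs(y[r,225:285])<.03))[0]+225
    g=cv2.cvtColor(im,cv2.COLOR_BGR2GRAY)[r,242:268]
    if len(k): print(r,k.min(),k.max(),"y mm",(y[r,k].min()*1e3).round(1),(y[r,k].max()*1e3).round(1),"n",(np.median(n[r,k])*1e3).round(1),"x",(x[r,k].mean()*1e3).round(), g.tolist() if r in(116,140,108) else "")
# rollers/tab lateral center
k=(im[...,2]>150)&(im[...,1]<60); 
nn,l,s,ce=cv2.connectedComponentsWithStats(k.astype('uint8'))
for j in range(1,nn):
    if s[j,4]>40: print(ce[j],s[j,4],np.median(y[l==j])*1e3,np.median(x[l==j])*1e3,np.median(n[l==j])*1e3)
sd=cv2.imread("pics/side2.png");cv2.imwrite("pics/side2z.png",cv2.resize(sd[100:300,250:350],None,fx=4,fy=3))
cv2.imwrite("pics/w2z.png",cv2.resize(im[85:220,190:320],None,fx=4,fy=4))
```

```text
108 251 260 y mm -2.1 5.4 n 0.7 x -78.0 [136, 132, 135, 136, 144, 142, 143, 143, 148, 162, 175, 176, 178, 174, 178, 176, 163, 143, 127, 132, 138, 140, 138, 135, 133, 133]
116 251 259 y mm -2.1 4.6 n 0.8 x -72.0 [136, 146, 164, 179, 185, 187, 185, 185, 184, 179, 178, 176, 177, 174, 176, 174, 163, 145, 147, 171, 184, 190, 179, 153, 136, 130]
124 251 259 y mm -2.1 4.6 n 0.8 x -65.0 
132 251 259 y mm -2.1 4.7 n 0.3 x -59.0 
140 251 259 y mm -2.1 4.7 n 0.9 x -52.0 [132, 133, 135, 133, 135, 135, 134, 138, 144, 162, 174, 177, 178, 177, 177, 173, 157, 137, 124, 131, 134, 137, 133, 134, 129, 135]
148 251 259 y mm -2.1 4.8 n 0.6 x -45.0 
156 251 259 y mm -2.1 4.8 n 0.5 x -38.0 
164 251 259 y mm -2.1 4.9 n 0.3 x -31.0 
172 251 259 y mm -2.1 4.9 n 0.6 x -24.0 
356 251 257 y mm -2.4 4.1 n -0.2 x 182.0 
362 251 257 y mm -2.4 4.2 n -0.6 x 190.0 
368 251 257 y mm -2.4 4.2 n -0.2 x 198.0 
374 251 257 y mm -2.4 4.2 n 0.3 x 207.0 
[300.27137546 245.99256506] 269 nan nan nan
[204.17490494 246.19391635] 263 nan nan nan
```

View pics/side2z.png

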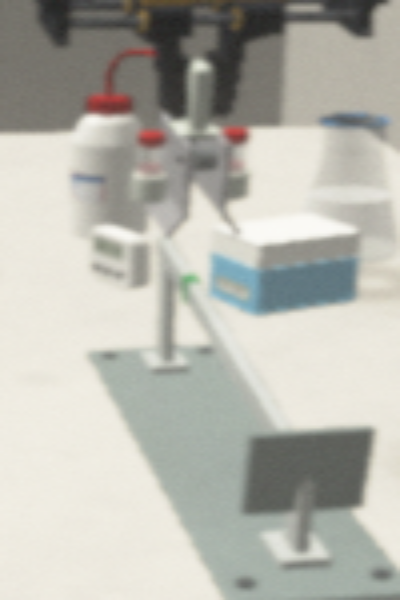

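View pics/w2z.png

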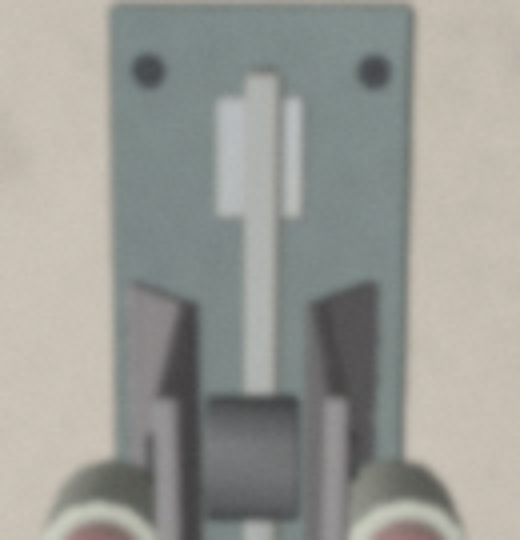

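Run:
```python
from h import *
for f,c in [("side0","side"),("side2","side"),("top0","top")]:
    im=cv2.imread(f"pics/{f}.png").astype(int);W=cloud(c,im,np.load(f"{f}.npy"))
    g=(im[...,1]-np.maximum(im[...,0],im[...,2])>25); g[:,:180]=0; g[:, 340:]=0
    rel=W-M
    print(f,[(u,v,(rel[v,u]@U*1e3).round(1),(rel[v,u]@N*1e3).round(1),((rel[v,u]@np.cross(N,U))*1e3).round(1)) for v,u in np.argwhere(g)])
```

```text
side0 [(np.int64(297), np.int64(191), np.float64(-6.8), np.float64(-0.3), np.float64(3.4)), (np.int64(298), np.int64(191), np.float64(-300.1), np.float64(-158.5), np.float64(81.3)), (np.int64(296), np.int64(192), np.float64(-2.6), np.float64(-0.5), np.float64(-0.0)), (np.int64(297), np.int64(192), np.float64(-1.5), np.float64(-0.1), np.float64(2.2)), (np.int64(298), np.int64(192), np.float64(0.2), np.float64(0.6), np.float64(4.2)), (np.int64(295), np.int64(193), np.float64(1.7), np.float64(-0.8), np.float64(-3.4)), (np.int64(296), np.int64(193), np.float64(3.8), np.float64(0.2), np.float64(-1.5)), (np.int64(297), np.int64(193), np.float64(-1.2), np.float64(-2.7), np.float64(2.2)), (np.int64(298), np.int64(193), np.float64(6.3), np.float64(1.2), np.float64(2.8)), (np.int64(299), np.int64(193), np.float64(4.2), np.float64(-0.1), np.float64(5.7)), (np.int64(296), np.int64(194), np.float64(7.6), np.float64(-0.4), np.float64(-2.3)), (np.int64(297), np.int64(194), np.float64(4.4), np.float64(-2.3), np.float64(0.9)), (np.int64(296), np.int64(195), np.float64(7.0), np.float64(-3.4), np.float
[... 2889 characters left out ...]
oat64(-3.1)), (np.int64(217), np.int64(162), np.float64(0.3), np.float64(-3.5), np.float64(-2.5)), (np.int64(218), np.int64(162), np.float64(2.6), np.float64(-3.2), np.float64(-2.7)), (np.int64(219), np.int64(162), np.float64(5.0), np.float64(-4.4), np.float64(-2.5)), (np.int64(215), np.int64(163), np.float64(-4.0), np.float64(-14.0), np.float64(-2.1)), (np.int64(216), np.int64(163), np.float64(-1.8), np.float64(-12.4), np.float64(-2.7)), (np.int64(217), np.int64(163), np.float64(0.7), np.float64(-14.6), np.float64(-2.2)), (np.int64(218), np.int64(163), np.float64(3.0), np.float64(-13.2), np.float64(-2.7)), (np.int64(219), np.int64(163), np.float64(5.5), np.float64(-16.3), np.float64(-2.1))]
```

```bash
sed -i 's/^M=np.array.*/M=np.array([.6146,.1147,.1147])/; s/; hd=.*//' h.py; sed -i '/^M=np.array/a hd=np.radians(-84.6); a=np.radians(8)' h.py
python3 - <<'E'
from h import *
for h in [.06,.03,.012]: print(h,row(tcp(h),RT))
E
```

```text
0.06 [0.0023, 0.0114, 0.0792, 0.0001, 0.0001, -0.0002]
0.03 [0.0023, 0.0197, 0.1386, 0.0001, 0.0001, -0.0002]
0.012 [0.0024, 0.0247, 0.1743, 0.0001, 0.0001, -0.0002]
```

>>> step_arm(
  commands=[
    [[0.0023,0.007,0.04,0,0,0],[0.0023,0.0114,0.079,0,0,0],[0.0023,0.016,0.11,0,0,0],[0.0023,0.0197,0.1386,0,0,0],[0.0024,0.0225,0.16,0,0,0],[0.0024,0.0247,0.1743,0,0,0],[0.0024,0.0247,0.1743,0,0,0]],
  ],
)

```text
time: 6.05
tool_pos: [0.615, 0.1099, 0.161]
orientation: [-2.999, -0.14, 0.011]
force: [-1.1, -0.4, -2.7]
grip_width: 0.132
```

Run:
```python
from h import *
s=ctrl.get_state(); print(s["time"],s["tool_pos"],tcp(.012),s["grip_width"],s["force"],s["moment"])
im,d=snapshot("wrist");cv2.imwrite("pics/w3.png",cv2.resize(im[85:285,170:340],None,fx=3,fy=3))
im,d=snapshot("side");cv2.imwrite("pics/s3.png",cv2.resize(im[120:240,230:370],None,fx=5,fy=5)[:600])
for h in [.008,.004,.002,0.001,0]: print(h,row(tcp(h),RT))
```

```text
6.05 [0.61502261 0.10989239 0.16104854] [0.61505841 0.10985056 0.16135938] 0.13214303535009192 [-1.05136505 -0.42252538 -2.67695341] [-0.18210357 -0.10132406 -0.04582534]
0.008 [-0.0006, 0.0013, 0.0088, 0.0001, -0.0002, -0.0002]
0.004 [-0.0006, 0.0024, 0.0167, 0.0001, -0.0002, -0.0002]
0.002 [-0.0006, 0.0029, 0.0207, 0.0001, -0.0002, -0.0002]
0.001 [-0.0006, 0.0032, 0.0227, 0.0001, -0.0002, -0.0002]
0 [-0.0006, 0.0035, 0.0247, 0.0001, -0.0002, -0.0002]
```

View pics/w3.png

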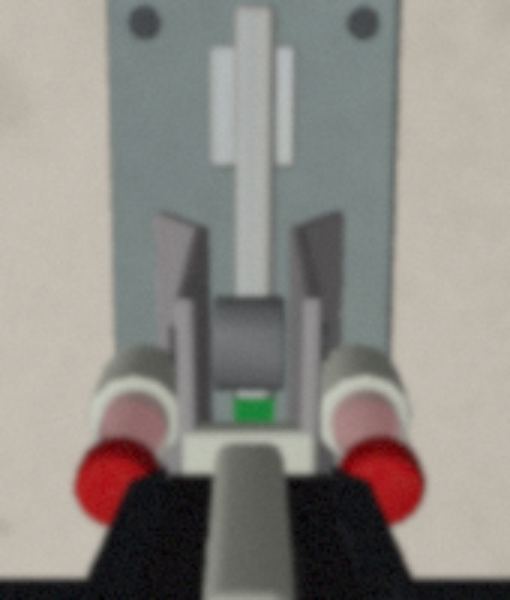

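View pics/s3.png

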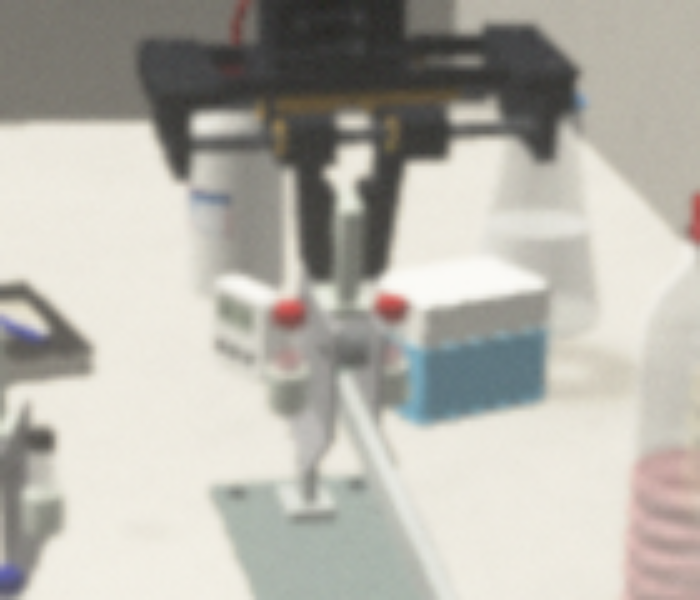

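Both views show the rail centred between the cheeks (wrist zoom: rail at 254, cheeks' inner edges at 208 and 300). I lower it the rest of the way, watching the force.

>>> step_arm(
  commands=[
    [[-0.0003,0.0013,0.0088,0,0,0],[-0.0003,0.0024,0.0167,0,0,0],[-0.0003,0.0029,0.0207,0,0,0],[-0.0003,0.0029,0.0207,0,0,0]],
  ],
)

```text
time: 6.65
tool_pos: [0.6151, 0.1099, 0.1512]
orientation: [-2.999, -0.141, 0.009]
force: [0.1, -0.2, -2.2]
grip_width: 0.131
```

>>> step_arm(
  commands=[
    [[0,0.0002,0.0015,0,0,0],[0,0.0002,0.002,0,0,0],[0,0.0002,0.002,0,0,0]],
  ],
)

```text
time: 7.02
tool_pos: [0.6151, 0.11, 0.1502]
orientation: [-2.999, -0.141, 0.009]
force: [0.3, 0.9, -3.2]
grip_width: 0.135
```

>>> step_arm(
  commands=[
    [[0,0.0002,0.0012,0,0,0],[0,0.0002,0.0016,0,0,0],[0,0.0002,0.0016,0,0,0]],
  ],
)

```text
time: 7.4
tool_pos: [0.6152, 0.1099, 0.1496]
orientation: [-2.999, -0.141, 0.009]
force: [-0.5, -0.5, -0.7]
grip_width: 0.135
```

>>> step_arm(
  commands=[
    [[0,0.0002,0.001,0,0,0],[0,0.0002,0.0012,0,0,0],[0,0.0002,0.0012,0,0,0]],
  ],
)

```text
time: 7.78
tool_pos: [0.6153, 0.1099, 0.1495]
orientation: [-2.999, -0.141, 0.008]
force: [-1.7, -0.3, 5.5]
grip_width: 0.137
```

Contact (about 8 N above the carried weight). I ease up slightly, then release.

>>> step_arm(
  commands=[
    [[0,0,-0.0008,0,0,0],[0,0,-0.0008,0,0,0]],
  ],
)

```text
time: 8.02
tool_pos: [0.6152, 0.1098, 0.1495]
orientation: [-2.999, -0.141, 0.008]
force: [-0.4, -0.4, -0.4]
grip_width: 0.131
```

>>> step_arm(
  commands=[
    [[0,0,0,0,0,0],[0,0,0,0,0,0],[0,0,0,0,0,0],[0,0,0,0,0,0],[0,0,0,0,0,0],[0,0,0,0,0,0]],
  ],
  grip=1,
)

```text
time: 8.78
tool_pos: [0.6152, 0.1098, 0.1495]
orientation: [-2.999, -0.141, 0.008]
force: [0.1, 0.1, 0.1]
grip_width: 0.79
```

Run:
```python
from h import *
s=ctrl.get_state(); print(s["time"],s["tool_pos"],s["grip_width"],s["force"])
im,d=snapshot("side");cv2.imwrite("pics/s4.png",cv2.resize(im[120:300,200:370],None,fx=4,fy=3.3))
```

```text
8.775 [0.61522389 0.10984306 0.14953501] 0.7900772165920705 [0.08685532 0.10776389 0.14750222]
```

View pics/s4.png

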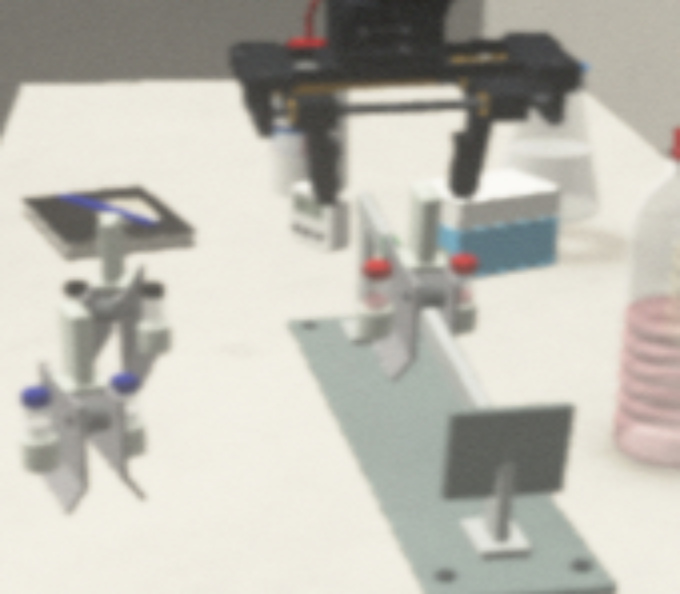

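The carrier is rolling down by itself, caps at about (375,268) and (463,262), upright and astride. The fingers are clear, so I retract straight up and wait.

>>> step_arm(
  commands=[
    [[0,0,-0.03,0,0,0],[0,0,-0.08,0,0,0],[0,0,-0.14,0,0,0],[0,0,-0.2,0,0,0],[0,0,-0.22,0,0,0],[0,0,-0.22,0,0,0],[0,0,-0.22,0,0,0],[0,0,-0.22,0,0,0],[0,0,-0.22,0,0,0],[0,0,-0.22,0,0,0],[0,0,-0.22,0,0,0],[0,0,-0.22,0,0,0]],
  ],
)

```text
time: 10.32
tool_pos: [0.6166, 0.0946, 0.2585]
orientation: [-2.999, -0.141, 0.008]
force: [0.1, -0.3, 1.3]
grip_width: 0.999
```

>>> step_arm(
  commands=[
    [[0,0,0,0,0,0],[0,0,0,0,0,0],[0,0,0,0,0,0],[0,0,0,0,0,0],[0,0,0,0,0,0],[0,0,0,0,0,0],[0,0,0,0,0,0],[0,0,0,0,0,0]],
  ],
)

```text
time: 11.32
tool_pos: [0.6166, 0.0946, 0.2585]
orientation: [-2.999, -0.141, 0.008]
force: [-0.2, 0.5, -0.3]
grip_width: 0.996
```

Run:
```python
from h import *
def red():
  for c in ["side","top"]:
    im,d=snapshot(c);cv2.imwrite(f"pics/{c}5.png",im);W=cloud(c,im,d)
    b=[r for r in look_for("red_carrier_grip",c)[:2]];print(c,b)
    if c=="top":
        k=np.zeros(d.shape,bool);k[130:185,200:330]=1
        rel=W-M;n=rel@N;x=rel@U
        q=k&(n>.066)&(n<.08)&(x<.228);print("tab top x mm",np.nanmean(x[q])*1e3,np.nanmin(x[q])*1e3,np.nanmax(x[q])*1e3,"n",np.nanmedian(n[q]),"y",np.nanmean((rel@np.cross(N,U))[q]),q.sum())
    for t in ["blue","black"]: print(look_for(t+"_carrier_grip",c)[:1])
red();s=ctrl.get_state();print(s["time"],s["tool_pos"])
im=cv2.imread("pics/side5.png");cv2.imwrite("pics/s5.png",cv2.resize(im[120:300,200:370],None,fx=4,fy=3.3))
```

```text
side [{'box': [304.3, 208.4, 338.0, 274.2], 'p': 0.64}]
[{'box': [205.4, 213.3, 235.4, 274.5], 'p': 0.71}]
[{'box': [217.0, 186.9, 242.2, 231.8], 'p': 0.84}]
top [{'box': [282.1, 141.6, 321.3, 174.0], 'p': 0.88}]
tab top x mm 200.9168650926496 188.86761164130215 213.7764759587954 n 0.0731314368230711 y 0.0004748891670250688 68
[{'box': [255.2, 227.8, 288.9, 256.5], 'p': 0.83}]
[]
11.725 [0.61656899 0.09461343 0.25847645]
```

View pics/s5.png

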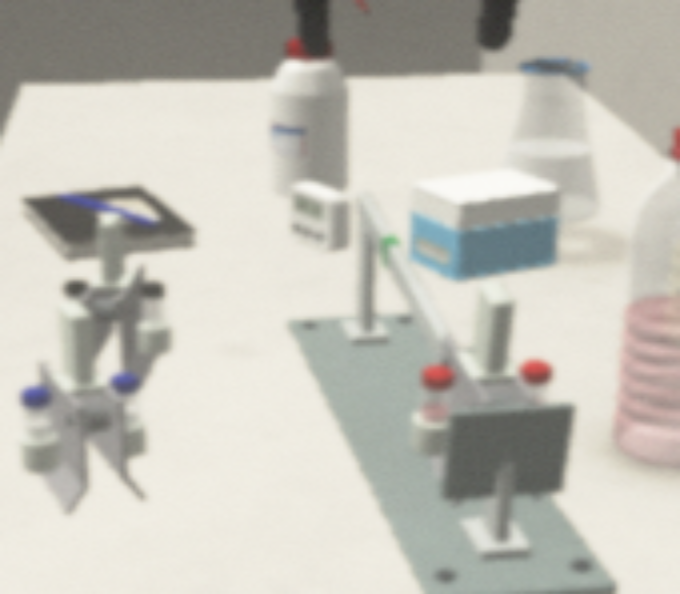

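View pics/top5.png

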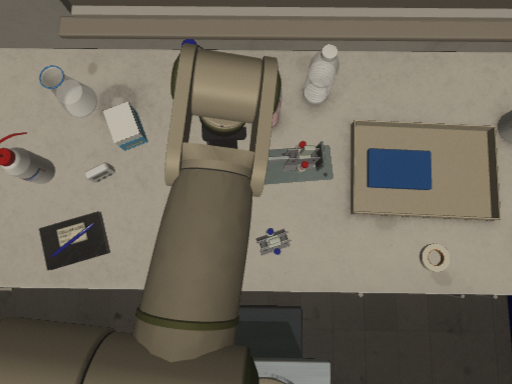

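The red carrier rests at the stop: tab centre x ≈ 201 mm, riding height 73 mm at the tab top (74 expected). The caps show at (302,144) and (305,165) in the top view. I hand the job in.

```bash
python3 -c "
from h import *
print(ctrl.finish_job())"
```

```text
the job is handed in; nothing more can be done
None
```

I set the red-capped carrier astride the rail at the green mark and let go. It rolled down by itself and rests against the stop. I handed the job in at about 12 s of the 38 s allowed.

- **Placing:** I lowered it until the wrist force showed contact, about 8 N above the carried weight. I then eased off to near zero before opening the fingers. The arm then retracted straight up and touched nothing more.
- **Final position:** in the last top view the tab centre is at x ≈ 201 mm (202 expected). The tab top is 73 mm above the rail (74 expected), and the sideways offset is about 0.5 mm.
- **Other carriers:** the blue-capped carrier shows unmoved in both views. The black-capped one shows unmoved in the side view. In the top view the arm hid it, so the network found nothing there.

One small disagreement: the top and side views put the mark about 1 mm apart, and the wrist view put the rail about 1.2 mm to one side. I corrected for both before placing.

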